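# Square two V-blocks to the bench stop

### The job

Two loose V-blocks stand askew in front of the angle stop on a fork-service bench, ready to carry a fork tube. Push them along the bench until both sit flat against the long fence, in line with each other, and the longer block also sits fully home against the short end stop; leave the shorter block towards the fence's free end, wholly on the fence and with at least 80 mm between the two. Only push: do not pick up or tip a block, and leave the socket and all other things where they are.

Things in the scene. Friction and masses are not known exactly. Their poses are not given: they have to be found in the camera images.
- stop: Fixed dark steel L-shaped stop, 20 mm high, bars 20 mm thick. Origin: bench level, on the long fence's working face, which looks to the robot. x points through the fence away from the robot (blocks stand at negative x), y along it to the left; fence from y = -230 to +220 mm. Short end stop at its left: inner face at y = +200 mm, reaching 95 mm from the fence to the robot. Yaw within 0.18 rad.
- long_block: Loose aluminium V-block, about 0.5 kg, 50 mm deep (its x), 100 mm long (its y), 45 mm high, V groove 36 mm wide and 18 mm deep along its top in y. Origin: centre of its underside. Starts before the left half of the fence, turned up to 0.3 rad from it. Home, its centre is 25 mm before the fence face and 50 mm right of the end stop's inner face.
- short_block: Loose aluminium V-block, about 0.3 kg, of the same section as the long one (50 mm deep in x, 45 mm high, V along y) but only 60 mm long (its y). Origin: centre of its underside. Starts before the right half of the fence, turned up to 0.3 rad from it. Against the fence, its centre is 25 mm before the fence face.
- socket: Bystander: steel socket, 26 mm diameter, 40 mm high, standing between the two blocks' starts. Origin at the centre of its underside.
- top_cap: Bystander: black fork top cap, 34 mm diameter, 22 mm high, behind the fence. Origin at the centre of its underside.
- seal_ring: Bystander: black rubber seal ring, 44 mm diameter, 10 mm high, behind the fence. Origin at the centre of its underside.
- squeeze_bottle: Bystander: clear bottle with white cap, 60 mm diameter, 160 mm high, at the right. Origin at the centre of its underside.
- cup: Bystander: clear measuring cup, 80 mm across the rim, 120 mm high, at the left. Origin at the centre of its underside.
- wrench: Bystander: steel wrench lying flat at the right, near the robot.

How it is judged:
At the end, for the whole second after the job is handed in: Both V-blocks rest upright on the bench, within 4 mm of touching the long fence and 0.05 rad of parallel to it; the long one is also within 4 mm of touching the end stop; the short one overhangs the free end by 20 mm at most, with at least 70 mm between the blocks; both at rest (x of long_block in the frame of stop between -0.029 and -0.021 m and angle between the y axis of each of long_block, short_block and the y axis of stop, either way round below 0.05 rad and angle between each of long_block, short_block's own z axis and vertical below 0.05 rad and height (world z) of each of long_block, short_block below 0.004 m and linear speed of each of long_block, short_block below 0.01 m/s and x of short_block in the frame of stop between -0.029 and -0.021 m and y of long_block in the frame of stop between 0.146 and 0.154 m and y of short_block in the frame of stop between -0.22 and 0 m).
It fails at once if a block is lifted off the bench (more than 6 mm) (height (world z) of any of long_block, short_block above 0.006 m).
It fails at once if a block is tipped (more than 0.2 rad) (angle between any of long_block, short_block's own z axis and vertical above 0.2 rad).
It fails at once if a bystander is moved by more than 20 mm (distance of any of socket, top_cap, seal_ring, squeeze_bottle, cup, wrench from where it was at the start of the episode above 0.02 m).
It fails at once if a standing bystander is tipped over (angle between any of socket, top_cap, seal_ring, squeeze_bottle, cup's own z axis and vertical above 0.4 rad).
It also fails if it takes over 53 s, if anything falls off the work surface, if the arm or the gripper's body presses on something with over 40 N, if the wrist force passes 120 N, or if a joint passes its speed limit or range.

### The arm

A 7-joint arm with a two-finger parallel gripper is mounted at the origin on the work surface. World frame = base frame: x ahead of the robot, y to its left, z up, the work surface at z = 0. Lengths are in m, angles in rad, forces in N, time in s.
With the tool pointing down it reaches from about 0.4 to 0.85 m from the base axis. Payload 10.4 kg.
Tool frame: the origin (TCP) lies between the finger pads; the fingertips stand 19 mm ahead of it and the grasp point (between the pads) is the TCP; z points along the fingers, x is the direction in which the jaws open and shut, and the axes are right-handed (so a half turn about z gives the same grasp; the last joint's range is limited). The gripper opens to 87 mm and grips with 3 to 60 N. Pads are 19 mm wide; open, the fingers measure 117 mm over their backs; the gripper's body (75 mm by 190 mm) begins 51 mm behind the grasp point.
Start: joints at [-1.29, 0.332, -0.065, 1.46, 0.022, 1.35, -0.088], TCP at [0.187, 0.596, 0.203] pointing down, gripper open.
Joint ranges: [-2.6, 2.6], [-0.5, 2.12], [-1.47, 1.34], [0.16, 2.42], [-1.27, 4.41], [0.06, 2.06], [-2.6, 2.6]. Speed limits (rad/s): [2.22, 2.22, 2.79, 2.79, 3.14, 3.14, 3.14].

### API

Orientations are given as a unit quaternion [x, y, z, w].
In Python, from bench import * gives the robot as it stands.
- The arm moves only by the tool step_arm, never from a script. Its argument "commands" is a list of rows, each a list of 6 numbers: the shift along the tool's x, y, z in m, then the turn, a rotation vector about the tool's x, y, z in rad. In form: [[tx, ty, tz, rx, ry, rz], ...]. A call has 1 to 12 rows; each row shifts and turns the commanded pose from where the row before left it, along the tool's axes as they then stand; what a row does not reach is not made up. A row lasts 1/10 s, in which the tool goes at most 50 mm and 8.59 degrees, less where a joint would pass 70% of its speed; a pose out of reach is approached as far as the arm can. A call with a gripper value outside its range is refused whole. "gripper" is the opening, from 0 (shut) to 1 (fully open), set as the call begins (left out, the last holds). The fingers move at their own pace and stop on an object; "grip_force" is the grip in N (left out, the last holds). Time passes only in rows, so rows that do not move let the fingers close. It gives the time, the measured TCP pose, the force and the opening at its end, in the units of the state.
- read_state(): the state, without advancing time (a new reading comes with each control period).
- camera(name): name is "side" or "top" or "wrist"; returns the picture (420x560x3 uint8, red, green, blue); there is no depth.
- get_calibration(name): a dict with "fx", "fy", "cx", "cy" (pixels), "R" (3x3) and "t" (3): a world point X has camera coordinates R X + t. Camera axes: x right, y down, z forward; pixel columns grow to the right and rows downward; lengths in m; the calibration is good to about 2 mm. The wrist camera is an equidistant fisheye: a pixel r from the principal point sees the ray r / f radians off the axis. A picture is of the moment at which its call begins: read the wrist's pose just before it. get_calibration takes no time and is no camera call; for the wrist camera it gives the pose at the moment of the call.
- close_job(): hands the job in, once; it reports no verdict.
The state is a dict: "time": time; "joint_positions": joint angles; "joint_vel": joint speeds; "joint_torque": joint torques, N m; "ee_pos": TCP position; "eef_rot": TCP orientation; "ft_force": force on the tool from outside, world axes, zero at the start; "torque": the same for the moment, N m; "width": finger opening in m.
Only numpy, scipy, OpenCV 4.12 (cv2) and the standard library are available. Lean on these libraries where they do the work, as an engineer would, in place of code of your own. Each camera call takes 0.05 s, during which the arm holds its last target. There are 200 camera calls.

## Working session

There is one attempt and no reset: what is moved stays moved. The work goes in short steps, Python scripts to look and compute and a tool call to move; the robot and the scene stay as the last step left them, time stands still between calls to the robot, and variables do not carry over. Pictures are saved under pics/ and viewed, on a budget of 10 in all, crops included, one or two more only if the job needs it, and the job is handed in when it is done.

Besides the shell and the picture viewer there is one more tool, called after "Call:" as name([rows], argument=value, ...), one row to a line, values as JSON. step_arm: Moves the arm, as the interface text tells. Its arguments: {"type":"object","properties":{"commands":{"type":"array","items":{"type":"array","items":{"type":"number"}}},"gripper":{"type":"number"},"grip_force":{"type":"number"}},"required":["commands"]}

```bash
mkdir -p pics; python3 - <<'E'
from bench import *
import cv2
s=read_state();print(s['time'],s['ee_pos'],s['eef_rot'],s['width'],s['ft_force'])
for n in ['top','side']:
    cv2.imwrite(f'pics/{n}0.png',cv2.resize(camera(n)[:,:,::-1],(800,600),interpolation=cv2.INTER_CUBIC))
    print(n,get_calibration(n))
E
```

```text
0.0 [0.18684588 0.59598333 0.20173211] [ 8.05950634e-01  5.91982304e-01 -5.53790969e-04  4.69709008e-04] 0.08697686350541534 [-0.5171216   0.05918602 -0.36741236]
top {'fx': 505.60053793179685, 'fy': 505.60053793179685, 'cx': 279.8086365677538, 'cy': 208.71321769741388, 'R': array([[ 1.04576014e-03, -9.99888491e-01, -1.48966796e-02],
       [-9.98610889e-01, -2.59431769e-04, -5.26899043e-02],
       [ 5.26801642e-02,  1.49310875e-02, -9.98499806e-01]]), 't': array([0.03547925, 0.56238942, 1.51032418])}
side {'fx': 406.49918970331095, 'fy': 406.49918970331095, 'cx': 273.69145205523495, 'cy': 202.84180473045083, 'R': array([[ 0.99654413, -0.08008266, -0.02205802],
       [-0.06024592, -0.51401203, -0.85566469],
       [ 0.05718581,  0.85403653, -0.51706033]]), 't': array([-0.59211381,  0.09397931,  1.11850437])}
```

View pics/top0.png

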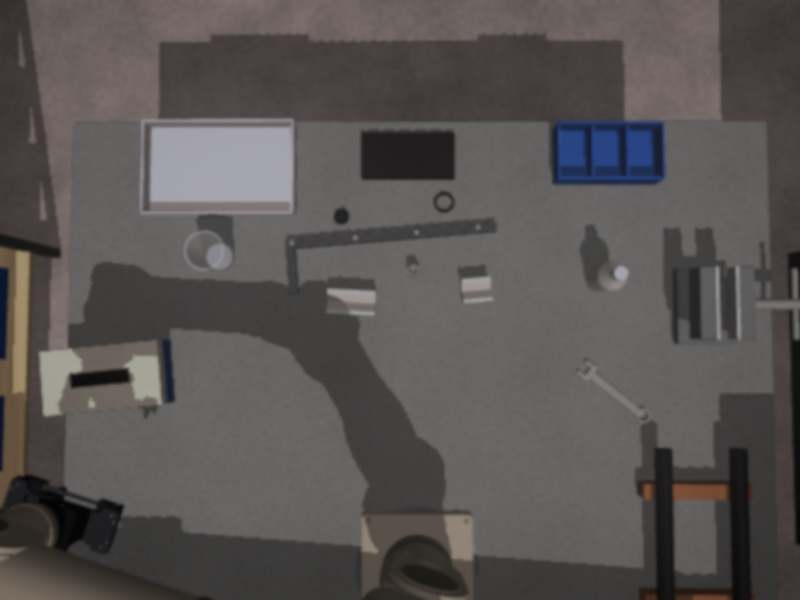

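View pics/side0.png

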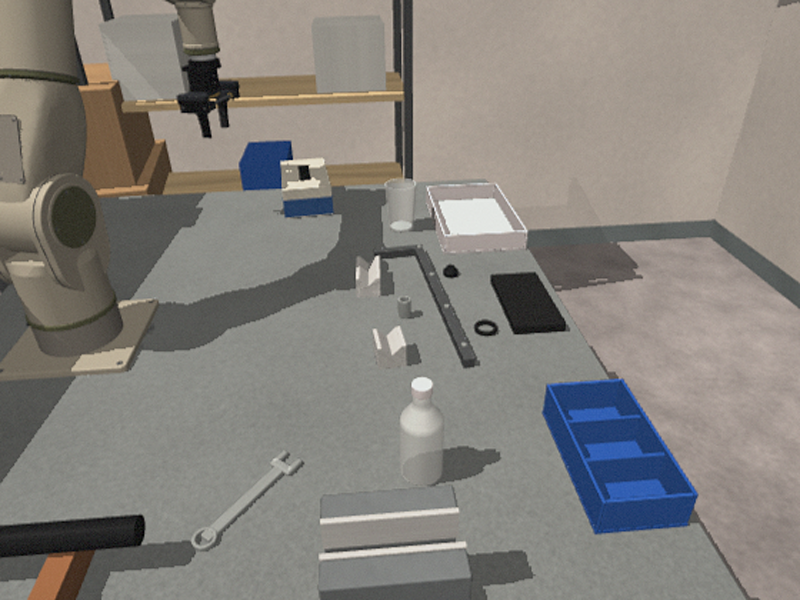

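The top picture shows the fence from (290,241) to (495,226), with the end stop down to (293,292). The long block is at about (351,297), the short one at (477,285) and the socket at (412,265). I'll enlarge this area.

```bash
python3 - <<'E'
from bench import *
import cv2
im=camera('top')[135:240,190:355,::-1]
cv2.imwrite('pics/c1.png',cv2.resize(cv2.convertScaleAbs(im,alpha=1.7),None,fx=4.8,fy=4.8,interpolation=cv2.INTER_CUBIC))
E
```

```text
(no output)
```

View pics/c1.png

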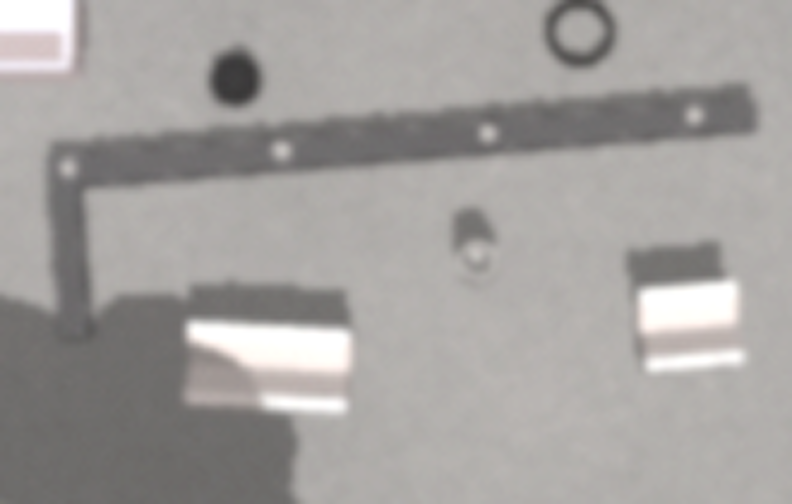

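```bash
cat > h.py <<'E'
from bench import *
import numpy as np
c=get_calibration('top')
def w(p,z,off=(190,135),s=4.8):
    u=(p[0]+.5)/s-.5+off[0];v=(p[1]+.5)/s-.5+off[1]
    d=c['R'].T@np.array([(u-c['cx'])/c['fx'],(v-c['cy'])/c['fy'],1]);o=-c['R'].T@c['t']
    return (o+d*(z-o[2])/d[2])[:2]
E
python3 - <<'E'
from h import *
np.set_printoptions(precision=4,suppress=True)
a=w((84,188),.02);b=w((757,132),.02);print('fence',a,b,np.linalg.norm(a-b))
d=(a-b)/np.linalg.norm(a-b);n=np.array([d[1],-d[0]]);print('yaw',np.arctan2(-d[0],d[1]))
O=a-.2*d;print('O',O)
ends=w((95,340),.02);print('endstop tip',(ends-O)@n,(ends-O)@d)
for nm,P in dict(L=[(188,321),(351,328),(346,412),(183,404)],S=[(640,288),(738,281),(745,362),(648,371)]).items():
    P=np.array([w(p,.045) for p in P]);m=P.mean(0);e=P[0]-P[1]+P[3]-P[2]
    print(nm,m,'yaw',np.arctan2(-e[0],e[1]),np.linalg.norm(P[0]-P[1]),np.linalg.norm(P[0]-P[3]),'stop frame',(m-O)@n,(m-O)@d)
s=w((477,252),.04);print('socket',s,(s-O)@n,(s-O)@d)
for nm,p,z in [('cap',(236,78),.022),('ring',(580,32),.01)]:
    s=w(p,z);print(nm,s,(s-O)@n,(s-O)@d)
E
```

```text
fence [0.6679 0.2558] [ 0.7029 -0.1677] 0.4249665946761612
yaw 0.08253661295369717
O [0.6844 0.0565]
endstop tip -0.09626379991079886 0.20018370159368573
L [0.5543 0.1378] yaw -0.04564248412072375 0.10083636169683706 0.051354393142957595 stop frame -0.12295120075829662 0.09173245584316381
S [ 0.5795 -0.1245] yaw 0.0821780578635425 0.060472139823840386 0.051426763862493084 stop frame -0.11946268468466223 -0.1717556753413133
socket [0.6254 0.0083] -0.06275169916205943 -0.04321306413259961
cap [0.7373 0.1601] 0.06123212571699156 0.09887164575924791
ring [ 0.7684 -0.0572] 0.07432355856253625 -0.12020715154327664
```

Call:
step_arm([
  [0,0,0,0,0,-0.129],
  [0,0,0,0,0,-0.129],
  [0,0,0,0,0,-0.128],
  [-0.03,0.02,0,0,0,0],
  [-0.04,0.02,0,0,0,0],
  [-0.04,0.02,0,0,0,0],
  [-0.04,0.02,0,0,0,0],
  [-0.04,0.02,0,0,0,0],
  [-0.04,0.02,0,0,0,0],
  [-0.04,0.02,0,0,0,0],
  [-0.04,0.02,0,0,0,0],
  [-0.04,0.02,0,0,0,0],
], gripper=0.65)

```text
time: 1.35
ee_pos: [0.3957, 0.2606, 0.2026]
eef_rot: [0.677, 0.736, 0.0, -0.0]
ft_force: [0.5, 0.5, 0.1]
width: 0.0563
```

Call:
step_arm([
  [-0.04,0.02,0,0,0,0],
  [-0.04,0.02,0,0,0,0],
  [-0.03,0.015,0,0,0,0],
  [0,0,0,0,0,0],
  [0,0,0,0,0,0],
])

```text
time: 1.85
ee_pos: [0.4589, 0.157, 0.2024]
eef_rot: [0.678, 0.735, -0.0, -0.0]
ft_force: [0.6, 0.9, -0.2]
width: 0.0567
```

```bash
cat >> h.py <<'E'
from scipy.spatial.transform import Rotation as Ro
O=np.array([.6844,.0565]);yw=.0825
def st():
    s=read_state();n=np.array([np.cos(yw),np.sin(yw)]);d=np.array([-n[1],n[0]])
    p=np.array(s['ee_pos']);X=Ro.from_quat(s['eef_rot']).as_matrix()
    print('t',s['time'],'stop xy',((p[:2]-O)@n).round(4),((p[:2]-O)@d).round(4),'z',p[2].round(4),'toolx ang err',(np.arctan2(X[1,0],X[0,0])-np.pi/2-yw).round(4),'zax',X[:,2].round(3),'F',np.round(s['ft_force'],1),'w',s['width'])
E
python3 - <<'E'
from h import *
import cv2
st()
print(get_calibration('wrist'))
cv2.imwrite('pics/w1.png',cv2.resize(camera('wrist')[:,:,::-1],(800,600),interpolation=cv2.INTER_CUBIC))
E
```

```text
t 1.85 stop xy -0.2165 0.1187 z 0.2024 toolx ang err -0.0018 zax [-0.  0. -1.] F [ 0.6  0.9 -0.2] w 0.05670729010250608
{'fx': 325.19226210127806, 'fy': 325.19226210127806, 'cx': 277.01572565001396, 'cy': 205.35411706283818, 'R': array([[-8.11236319e-02,  9.96704044e-01, -6.45326869e-05],
       [ 9.53483936e-01,  7.76247244e-02,  2.91277849e-01],
       [ 2.90322820e-01,  2.35679861e-02, -9.56638495e-01]]), 't': array([-0.11932423, -0.4859951 ,  0.25325908])}
```

View pics/w1.png

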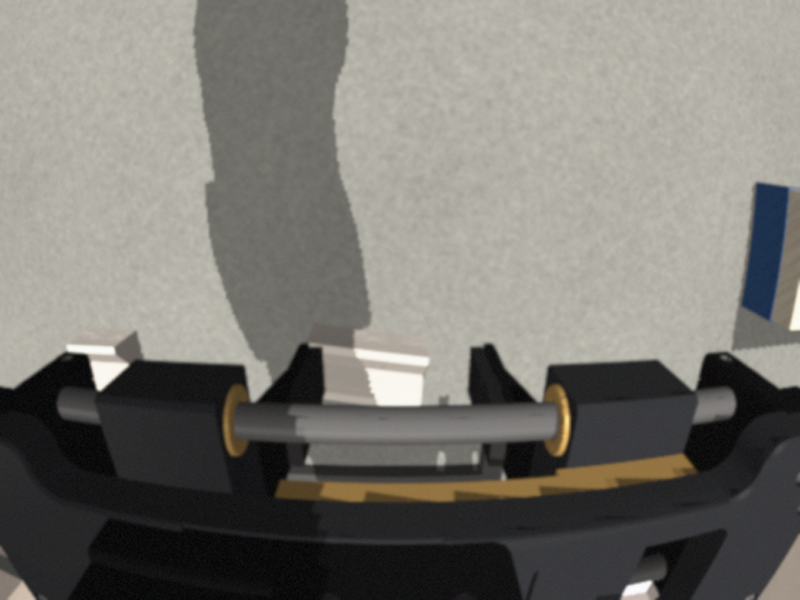

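The wrist picture looks back under the gripper. The long block lies between the fingers at about (370,370) and the short one is at (100,350). It adds little to the top measurement, so I'll go down behind the long block.

Call:
step_arm([
  [-0.027,0,0.03,0,0,0],
  [0,0,0.045,0,0,0],
  [0,0,0.045,0,0,0],
  [0,0,0.03,0,0,0],
  [0,0,0.015,0,0,0],
  [0,0,0.009,0,0,0],
  [0,0,0,0,0,0],
  [0,0.02,0,0,0,0],
  [0,0.02,0,0,0,0],
  [0,0.005,0,0,0,0],
  [0,0.005,0,0,0,0],
  [0,0.005,0,0,0,0],
])

```text
time: 3.1
ee_pos: [0.5158, 0.1352, 0.0289]
eef_rot: [0.677, 0.736, 0.0, -0.0]
ft_force: [-0.4, 0.2, -0.2]
width: 0.0567
```

Call:
step_arm([
  [0,0.006,0,0,0,0],
  [0,0.006,0,0,0,0],
  [0,0.006,0,0,0,0],
  [0,0.006,0,0,0,0],
  [0,0.006,0,0,0,0],
  [0,0.006,0,0,0,0],
  [0,0.006,0,0,0,0],
  [0,0.006,0,0,0,0],
  [0,0.006,0,0,0,0],
  [0,0.006,0,0,0,0],
])

```text
time: 4.1
ee_pos: [0.5762, 0.1398, 0.0285]
eef_rot: [0.677, 0.736, -0.0, -0.0]
ft_force: [-0.1, -0.2, -0.1]
width: 0.0568
```

```bash
python3 -c "
from h import *
st()"
```

```text
t 4.1 stop xy -0.1009 0.092 z 0.0285 toolx ang err -0.0003 zax [-0.  0. -1.] F [-0.1 -0.2 -0.1] w 0.056780697524497104
```

Call:
step_arm([
  [0,0.005,0,0,0,0],
  [0,0.005,0,0,0,0],
  [0,0.005,0,0,0,0],
  [0,0.005,0,0,0,0],
  [0,0.005,0,0,0,0],
  [0,0.005,0,0,0,0],
])

```text
time: 4.7
ee_pos: [0.6061, 0.1423, 0.0285]
eef_rot: [0.677, 0.736, 0.0, -0.0]
ft_force: [0.9, -0.6, 0.1]
width: 0.0567
```

```bash
python3 - <<'E'
from h import *
import cv2
st()
im=camera('top')[135:240,190:355,::-1]
cv2.imwrite('pics/c2.png',cv2.resize(cv2.convertScaleAbs(im,alpha=1.7),None,fx=4.8,fy=4.8,interpolation=cv2.INTER_CUBIC))
E
```

```text
t 4.7 stop xy -0.071 0.092 z 0.0285 toolx ang err -0.0003 zax [ 0.  0. -1.] F [ 0.9 -0.6  0.1] w 0.056689931320213265
```

View pics/c2.png

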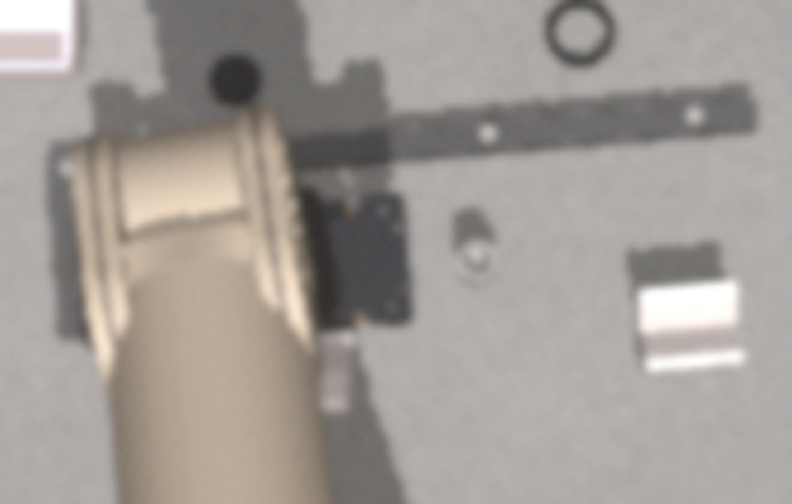

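The enlarged top picture shows the short block and socket unchanged, with the arm covering the long block. A light strip at (337,370) sits where the long block's right end was before, so it may not have moved. I'll check from the side.

```bash
python3 - <<'E'
from h import *
import cv2
im=camera('side')[120:290,190:360,::-1]
cv2.imwrite('pics/s2.png',cv2.resize(im,None,fx=3.5,fy=3.5,interpolation=cv2.INTER_CUBIC))
E
```

```text
(no output)
```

View pics/s2.png

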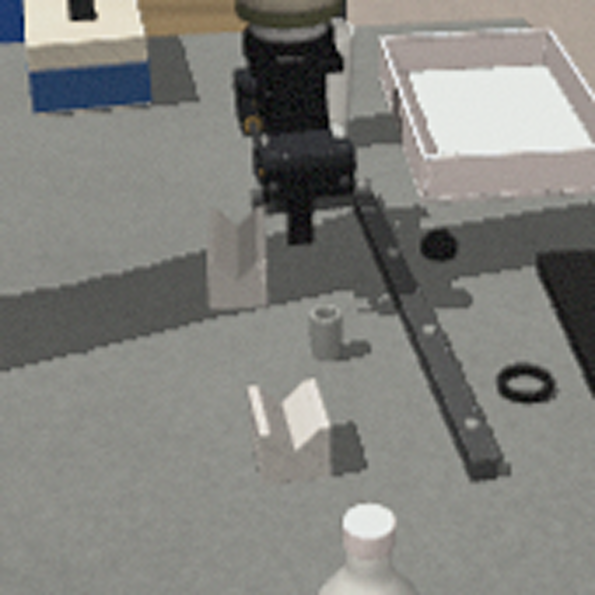

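The side picture shows the long block unmoved at (237,260), with the gripper's finger at (300,243) apparently past it towards the fence. I'll project the reported pose into both pictures to compare.

```bash
python3 - <<'E'
from h import *
st()
def pr(n,X,off,s):
    c=get_calibration(n);q=c['R']@np.array(X)+c['t']
    return (((np.array([c['fx']*q[0]/q[2]+c['cx'],c['fy']*q[1]/q[2]+c['cy']])-off+.5)*s)-.5).round(0)
s=read_state();X=Ro.from_quat(s['eef_rot']).as_matrix();p=np.array(s['ee_pos'])
for lab,o in [('TCP',(0,0,0)),('right tip',(-.036,0,.019)),('left tip',(.036,0,.019)),('right back at body',(-.095,0,-.051))]:
    q=p+X@np.array(o);print(lab,q.round(3),pr('side',q,(190,120),3.5),pr('top',q,(190,135),4.8))
for nm,o,h,yv in [('L',(.5543,.1378),.05,-.0456),('S',(.5795,-.1245),.03,.0822)]:
    n=np.array([np.cos(yv),np.sin(yv)]);d=np.array([-n[1],n[0]])
    for z in(0,.045):
        print(nm,z,[pr('side',[*(np.array(o)+a*.025*n-h*d),z],(190,120),3.5) for a in(-1,1)])
print('fence free end z.02',pr('side',[.7029,-.1677,.02],(190,120),3.5),'socket top',pr('side',[.6254,.0083,.04],(190,120),3.5))
E
```

```text
t 4.8 stop xy -0.0708 0.0919 z 0.0285 toolx ang err -0.0004 zax [ 0. -0. -1.] F [-0.3  0.3  0. ] w 0.05626811694589311
TCP [0.606 0.142 0.029] [294. 246.] [262. 284.]
right tip [0.609 0.106 0.01 ] [301. 285.] [322. 282.]
left tip [0.603 0.178 0.01 ] [288. 245.] [208. 291.]
right back at body [0.614 0.048 0.08 ] [312. 247.] [412. 265.]
L 0 [array([208., 310.]), array([266., 308.])]
L 0.045 [array([205., 265.]), array([265., 263.])]
S 0 [array([260., 488.]), array([329., 480.])]
S 0.045 [array([258., 438.]), array([328., 430.])]
fence free end z.02 [466. 462.] socket top [331. 313.]
```

```bash
python3 - <<'E'
from h import *
def pr(n,X):
    c=get_calibration(n);q=c['R']@np.array(X)+c['t']
    return (np.array([c['fx']*q[0]/q[2]+c['cx'],c['fy']*q[1]/q[2]+c['cy']])*800/560).round(0)
# start pose tips predicted in side0 (800 scale)
X=Ro.from_quat([.80595,.59198,-.00055,.00047]).as_matrix();p=np.array([.18685,.59598,.20173])
for dz in (0,.045):
  for o in (-.05,.05): print('start tip dz',dz,pr('side',p+X@np.array([o,0,.019])+[0,0,dz]))
R=np.array([[-8.11236319e-02,9.96704044e-01,-6.45326869e-05],[9.53483936e-01,7.76247244e-02,2.91277849e-01],[2.90322820e-01,2.35679861e-02,-9.56638495e-01]]);t=np.array([-0.11932423,-0.4859951,0.25325908])
print('wrist cam pos',-R.T@t)
def fw(X,dz):
    q=R@(np.array(X)-[0,0,dz])+t;th=np.arctan2(np.hypot(q[0],q[1]),q[2]);u=q[:2]/np.hypot(q[0],q[1])*th*325.19
    return ((u+[277.0,205.35])*800/560).round(0)
for dz in (0,.045):
  for nm,o,h,yv in [('L',(.5543,.1378),.05,-.0456),('S',(.5795,-.1245),.03,.0822)]:
    n=np.array([np.cos(yv),np.sin(yv)]);d=np.array([-n[1],n[0]])
    print(nm,dz,'rear top R,L',[fw([*(np.array(o)-.025*n+b*h*d),.045],dz) for b in(-1,1)],'bottom',[fw([*(np.array(o)-.025*n+b*h*d),0],dz) for b in(-1,1)])
E
```

```text
start tip dz 0 [210. 153.]
start tip dz 0 [227. 141.]
start tip dz 0.045 [207. 135.]
start tip dz 0.045 [225. 125.]
wrist cam pos [0.38018162 0.15068737 0.38382929]
L 0 rear top R,L [array([304., 339.]), array([428., 354.])] bottom [array([313., 320.]), array([425., 333.])]
S 0 rear top R,L [array([ 64., 341.]), array([111., 344.])] bottom [array([ 89., 325.]), array([134., 326.])]
L 0.045 rear top R,L [array([313., 320.]), array([425., 333.])] bottom [array([321., 304.]), array([422., 316.])]
S 0.045 rear top R,L [array([ 89., 325.]), array([134., 326.])] bottom [array([110., 311.]), array([154., 312.])]
```

The side view puts the fingertips about 41 mm higher than the reported pose, both now and in the first picture. The start-pose tips were seen at (207,137) and (224,127), against (210,153) and (227,141) predicted. In x and y the pose agrees. The fingers therefore passed just over the block, so I'll go back behind it and work with z about 41 mm lower, feeling for the bench.

Call:
step_arm([
  [0,0,-0.03,0,0,0],
  [0,-0.04,0,0,0,0],
  [0,-0.04,0,0,0,0],
  [0,-0.04,0,0,0,0],
  [0,-0.03,0,0,0,0],
  [0,0,0,0,0,0],
  [0,0,0.025,0,0,0],
  [0,0,0.025,0,0,0],
  [0,0,0.008,0,0,0],
  [0,0,0.005,0,0,0],
  [0,0,0.003,0,0,0],
  [0,0,0,0,0,0],
])

```text
time: 6.0
ee_pos: [0.4566, 0.1301, -0.0071]
eef_rot: [0.678, 0.736, 0.0, 0.0]
ft_force: [-0.2, 0.6, 0.3]
width: 0.0564
```

```bash
python3 - <<'E'
from h import *
import cv2
st()
im=camera('side')[120:290,190:360,::-1]
cv2.imwrite('pics/s3.png',cv2.resize(im,None,fx=3.5,fy=3.5,interpolation=cv2.INTER_CUBIC))
def pr(n,X,off,s):
    c=get_calibration(n);q=c['R']@np.array(X)+c['t']
    return (((np.array([c['fx']*q[0]/q[2]+c['cx'],c['fy']*q[1]/q[2]+c['cy']])-off+.5)*s)-.5).round(0)
s=read_state();X=Ro.from_quat(s['eef_rot']).as_matrix();p=np.array(s['ee_pos'])
for o in (-.036,.036): print(pr('side',p+X@np.array([o,0,.019]),(190,120),3.5),pr('side',p+X@np.array([o,0,.019])+[0,0,.041],(190,120),3.5))
E
```

```text
t 6.0 stop xy -0.2209 0.0921 z -0.0071 toolx ang err -0.0004 zax [ 0.001  0.    -1.   ] F [-0.2  0.6  0.3] w 0.056376185834050054
[132. 337.] [128. 297.]
[127. 295.] [123. 256.]
```

View pics/s3.png

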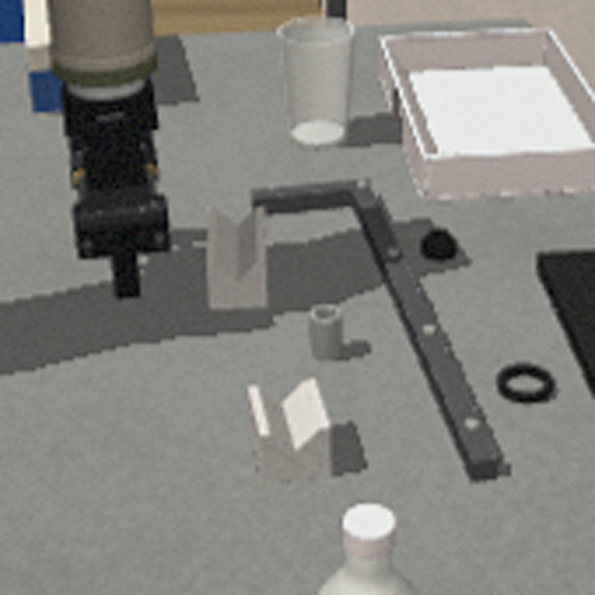

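The finger tip shows at (126,297), and I predicted (128,297) with the 41 mm offset, so the tips are about 13–15 mm above the bench and behind the block. Now I'll push.

Call:
step_arm([
  [0,0.03,0,0,0,0],
  [0,0.02,0,0,0,0],
  [0,0.006,0,0,0,0],
  [0,0.006,0,0,0,0],
  [0,0.006,0,0,0,0],
  [0,0.006,0,0,0,0],
  [0,0.006,0,0,0,0],
  [0,0.008,0,0,0,0],
  [0,0.008,0,0,0,0],
  [0,0.008,0,0,0,0],
  [0,0.008,0,0,0,0],
  [0,0.008,0,0,0,0],
])

```text
time: 7.25
ee_pos: [0.5764, 0.1399, -0.0076]
eef_rot: [0.677, 0.736, -0.0, -0.0]
ft_force: [-2.1, -0.7, -0.9]
width: 0.0564
```

Call:
step_arm([
  [0,0.006,0,0,0,0],
  [0,0.006,0,0,0,0],
  [0,0.006,0,0,0,0],
  [0,0.004,0,0,0,0],
  [0,0.004,0,0,0,0],
  [0,0.003,0,0,0,0],
  [0,0.002,0,0,0,0],
])

```text
time: 7.95
ee_pos: [0.6069, 0.1424, -0.0075]
eef_rot: [0.677, 0.736, 0.0, -0.0]
ft_force: [-3.8, 0.2, 0.4]
width: 0.0564
```

```bash
python3 -c "
from h import *
st()"
```

```text
t 7.95 stop xy -0.0702 0.092 z -0.0075 toolx ang err -0.0003 zax [ 0.  0. -1.] F [-3.8  0.2  0.4] w 0.056422892029771854
```

Pushing at 2–4 N now. I'll go on slowly to fence contact.

Call:
step_arm([
  [0,0.003,0,0,0,0],
  [0,0.003,0,0,0,0],
  [0,0.002,0,0,0,0],
  [0,0.001,0,0,0,0],
])

```text
time: 8.35
ee_pos: [0.6158, 0.1431, -0.0074]
eef_rot: [0.677, 0.736, 0.0, -0.0]
ft_force: [-4.6, -0.5, -0.2]
width: 0.0567
```

Call:
step_arm([
  [0,0.001,0,0,0,0],
  [0,0.001,0,0,0,0],
  [0,0.001,0,0,0,0],
])

```text
time: 8.65
ee_pos: [0.6187, 0.1434, -0.0074]
eef_rot: [0.677, 0.736, 0.0, -0.0]
ft_force: [-2.1, 0.1, -0.9]
width: 0.0566
```

Call:
step_arm([
  [0,0.001,0,0,0,0],
  [0,0.001,0,0,0,0],
])

```text
time: 8.85
ee_pos: [0.62, 0.1434, -0.0075]
eef_rot: [0.677, 0.736, -0.001, -0.0]
ft_force: [-10.1, -1.4, 5.6]
width: 0.0568
```

Call:
step_arm([
  [0,0.001,0,0,0,0],
  [0,0.0005,0,0,0,0],
])

```text
time: 9.05
ee_pos: [0.6199, 0.1434, -0.0075]
eef_rot: [0.677, 0.736, -0.002, -0.002]
ft_force: [-17.2, -2.5, 11.1]
width: 0.0563
```

Call:
step_arm([
  [0,0.001,0,0,0,0],
  [0,0.0005,0,0,0,0],
])

```text
time: 9.25
ee_pos: [0.6199, 0.1434, -0.0075]
eef_rot: [0.677, 0.736, -0.003, -0.003]
ft_force: [-24.9, -3.4, 17.2]
width: 0.0565
```

Contact was firm at 25 N, with the TCP at stop x = -57 mm. Now I'll back off, lift, close the fingers and move to the right of the long block.

Call:
step_arm([
  [0,-0.02,0,0,0,0],
  [0,-0.02,0,0,0,0],
  [0,0,-0.045,0,0,0],
  [0,0,-0.045,0,0,0],
  [-0.03,0.02,0,0,0,0],
  [-0.03,0.03,0,0,0,0],
  [-0.02,0.02,0,0,0,0],
  [0,0,0,0,0,0],
  [0,0,0,0,0,0],
], gripper=0)

```text
time: 10.15
ee_pos: [0.6608, 0.0661, 0.0826]
eef_rot: [0.678, 0.735, 0.0, 0.0]
ft_force: [-0.7, 1.0, -0.7]
width: 0.0012
```

```bash
python3 -c "
from h import *
st()"
```

```text
t 10.15 stop xy -0.0228 0.0115 z 0.0826 toolx ang err -0.0013 zax [ 0.001  0.    -1.   ] F [-0.7  1.  -0.7] w 0.0011950968686991043
```

Call:
step_arm([
  [0,0,0.04,0,0,0],
  [0,0,0.035,0,0,0],
  [0,0,0.01,0,0,0],
  [0,0,0.005,0,0,0],
  [0,0,0,0,0,0],
  [0.005,0,0,0,0,0],
  [0.005,0,0,0,0,0],
  [0.005,0,0,0,0,0],
  [0.005,0,0,0,0,0],
  [0.005,0,0,0,0,0],
  [0.005,0,0,0,0,0],
  [0.005,0,0,0,0,0],
])

```text
time: 11.35
ee_pos: [0.6574, 0.1, -0.0072]
eef_rot: [0.678, 0.735, -0.001, 0.001]
ft_force: [-1.1, -5.1, 2.5]
width: 0.0009
```

Call:
step_arm([
  [0.005,0,0,0,0,0],
  [0.005,0,0,0,0,0],
  [0.005,0,0,0,0,0],
  [0.004,0,0,0,0,0],
  [0.003,0,0,0,0,0],
  [0.003,0,0,0,0,0],
])

```text
time: 11.95
ee_pos: [0.6554, 0.125, -0.0072]
eef_rot: [0.678, 0.735, -0.0, 0.001]
ft_force: [0.8, -5.6, 2.1]
width: 0.0007
```

```bash
python3 -c "
from h import *
st()"
```

```text
t 11.95 stop xy -0.0233 0.0706 z -0.0072 toolx ang err -0.0014 zax [ 0.    -0.002 -1.   ] F [ 0.8 -5.6  2.1] w 0.0006585598557247793
```

Call:
step_arm([
  [0.003,0,0,0,0,0],
  [0.003,0,0,0,0,0],
  [0.002,0,0,0,0,0],
  [0.002,0,0,0,0,0],
])

```text
time: 12.35
ee_pos: [0.6546, 0.1349, -0.0072]
eef_rot: [0.678, 0.735, -0.0, 0.001]
ft_force: [-0.5, -4.3, 3.1]
width: 0.0007
```

Call:
step_arm([
  [0.002,0,0,0,0,0],
  [0.001,0,0,0,0,0],
  [0.001,0,0,0,0,0],
])

```text
time: 12.65
ee_pos: [0.6543, 0.1389, -0.0072]
eef_rot: [0.678, 0.735, -0.0, 0.001]
ft_force: [0.0, -5.6, 2.6]
width: 0.0006
```

Call:
step_arm([
  [0.001,0,0,0,0,0],
  [0.001,0,0,0,0,0],
])

```text
time: 12.85
ee_pos: [0.6541, 0.1408, -0.0072]
eef_rot: [0.678, 0.735, -0.0, 0.001]
ft_force: [-0.4, -5.0, 2.8]
width: -0.0
```

Call:
step_arm([
  [0.001,0,0,0,0,0],
  [0.001,0,0,0,0,0],
])

```text
time: 13.05
ee_pos: [0.6539, 0.1427, -0.0072]
eef_rot: [0.678, 0.735, -0.0, 0.001]
ft_force: [-0.2, -5.2, 3.0]
width: 0.0007
```

Call:
step_arm([
  [0.001,0,0,0,0,0],
  [0.001,0,0,0,0,0],
])

```text
time: 13.25
ee_pos: [0.6538, 0.1448, -0.0072]
eef_rot: [0.678, 0.735, -0.0, 0.001]
ft_force: [-0.1, -6.0, 3.8]
width: 0.0002
```

Call:
step_arm([
  [0.001,0,0,0,0,0],
  [0.0005,0,0,0,0,0],
])

```text
time: 13.45
ee_pos: [0.6536, 0.1463, -0.0072]
eef_rot: [0.678, 0.735, -0.0, 0.001]
ft_force: [-0.3, -4.6, 2.7]
width: 0.0004
```

Call:
step_arm([
  [0.001,0,0,0,0,0],
  [0.001,0,0,0,0,0],
])

```text
time: 13.65
ee_pos: [0.6535, 0.1482, -0.0072]
eef_rot: [0.678, 0.735, -0.0, 0.001]
ft_force: [0.6, -5.4, 3.2]
width: 0.0007
```

Call:
step_arm([
  [0.001,0,0,0,0,0],
  [0.001,0,0,0,0,0],
])

```text
time: 13.85
ee_pos: [0.6534, 0.1485, -0.0072]
eef_rot: [0.678, 0.735, -0.001, 0.001]
ft_force: [-0.3, -11.5, 2.5]
width: 0.0005
```

```bash
python3 - <<'E'
from h import *
import cv2
st()
im=camera('side')[120:290,190:360,::-1]
cv2.imwrite('pics/s4.png',cv2.resize(im,None,fx=3.5,fy=3.5,interpolation=cv2.INTER_CUBIC))
E
```

```text
t 13.85 stop xy -0.0233 0.0943 z -0.0072 toolx ang err -0.0024 zax [ 0.    -0.003 -1.   ] F [ -0.3 -11.5   2.5] w 0.00048254762303898634
```

View pics/s4.png

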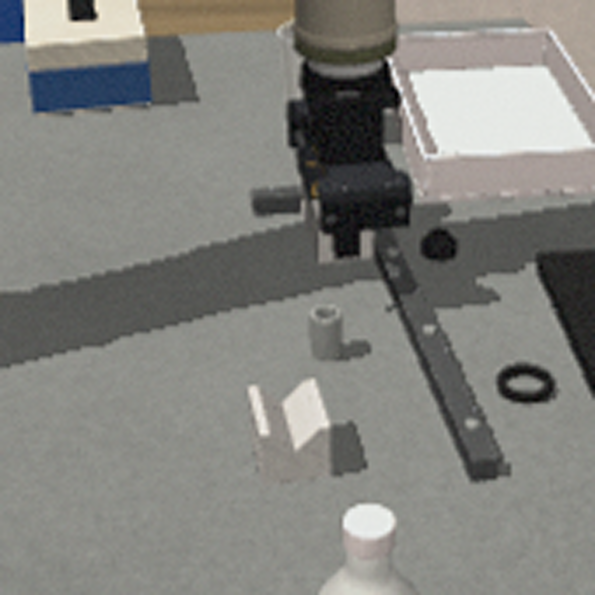

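The long block, at (345,245) behind the finger, is flat along the fence near the end stop, and the force just rose. I'll press a little more.

Call:
step_arm([
  [0.001,0,0,0,0,0],
  [0.001,0,0,0,0,0],
])

```text
time: 14.1
ee_pos: [0.6534, 0.1486, -0.0072]
eef_rot: [0.679, 0.734, -0.002, 0.002]
ft_force: [-0.5, -14.0, 4.9]
width: 0.0008
```

Call:
step_arm([
  [0.001,0,0,0,0,0],
  [0,0,0,0,0,0],
])

```text
time: 14.3
ee_pos: [0.6534, 0.1485, -0.0072]
eef_rot: [0.679, 0.734, -0.002, 0.002]
ft_force: [-1.9, -16.0, 4.9]
width: 0.0006
```

It's home at 16 N without moving further. Now the short block.

Call:
step_arm([
  [-0.015,0,0,0,0,0],
  [0,0,-0.045,0,0,0],
  [0,0,-0.045,0,0,0],
  [-0.03,-0.02,0,0,0,0],
  [-0.04,-0.03,0,0,0,0],
  [-0.04,-0.03,0,0,0,0],
  [-0.04,-0.03,0,0,0,0],
  [-0.04,-0.03,0,0,0,0],
  [-0.04,-0.03,0,0,0,0],
  [-0.024,-0.01,0,0,0,0],
  [0,0,0,0,0,0],
], gripper=0.25)

```text
time: 15.4
ee_pos: [0.494, -0.1319, 0.0829]
eef_rot: [0.68, 0.734, 0.0, 0.0]
ft_force: [-0.8, -0.1, -0.1]
width: 0.0216
```

```bash
python3 - <<'E'
from h import *
import cv2
st()
im=camera('top')[135:240,190:355,::-1]
cv2.imwrite('pics/c5.png',cv2.resize(cv2.convertScaleAbs(im,alpha=1.7),None,fx=4.8,fy=4.8,interpolation=cv2.INTER_CUBIC))
E
```

```text
t 15.4 stop xy -0.2052 -0.1721 z 0.0829 toolx ang err -0.0062 zax [ 0.001  0.    -1.   ] F [-0.8 -0.1 -0.1] w 0.021553442800015952
```

View pics/c5.png

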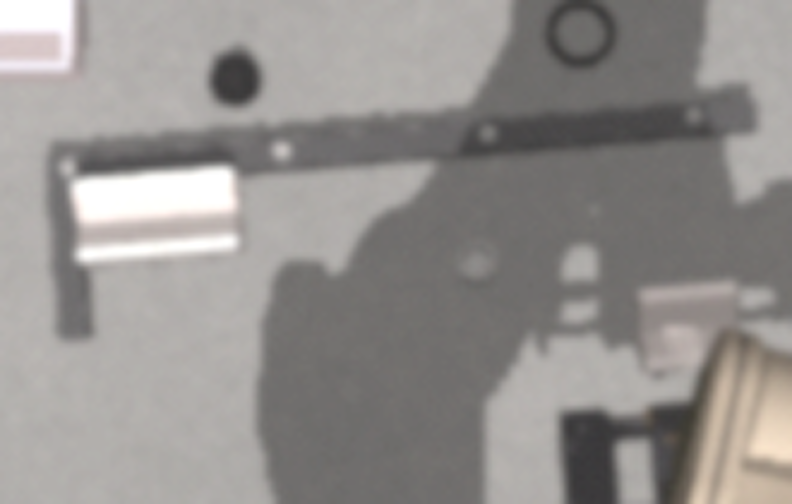

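The long block, with its top from (72,178) to (238,262), sits in the corner and parallel to the fence. The short block at (690,325) has not been touched. I'll go down and push it.

Call:
step_arm([
  [0,0,0.04,0,0,-0.006],
  [0,0,0.035,0,0,0],
  [0,0,0.01,0,0,0],
  [0,0,0.005,0,0,0],
  [0,0.03,0,0,0,0],
  [0,0.01,0,0,0,0],
  [0,0.006,0,0,0,0],
  [0,0.006,0,0,0,0],
  [0,0.008,0,0,0,0],
  [0,0.008,0,0,0,0],
  [0,0.008,0,0,0,0],
  [0,0.008,0,0,0,0],
])

```text
time: 16.65
ee_pos: [0.5797, -0.1208, -0.0075]
eef_rot: [0.675, 0.738, -0.0, -0.0]
ft_force: [-2.9, 0.2, 2.5]
width: 0.0216
```

Call:
step_arm([
  [0,0.008,0,0,0,0],
  [0,0.008,0,0,0,0],
  [0,0.008,0,0,0,0],
  [0,0.008,0,0,0,0],
  [0,0.006,0,0,0,0],
  [0,0.006,0,0,0,0],
  [0,0.004,0,0,0,0],
  [0,0.004,0,0,0,0],
  [0,0.003,0,0,0,0],
  [0,0.003,0,0,0,0],
])

```text
time: 17.65
ee_pos: [0.6371, -0.1156, -0.0075]
eef_rot: [0.675, 0.738, 0.0, -0.0]
ft_force: [-1.5, 0.2, 0.3]
width: 0.0217
```

```bash
python3 -c "
from h import *
st()"
```

```text
t 17.65 stop xy -0.0613 -0.1677 z -0.0075 toolx ang err 0.0057 zax [-0.  0. -1.] F [-1.5  0.2  0.3] w 0.02174364678901107
```

Call:
step_arm([
  [0,0.001,0,0,0,0.006],
  [0,0.002,0,0,0,0],
  [0,0.001,0,0,0,0],
])

```text
time: 17.95
ee_pos: [0.6411, -0.1153, -0.0075]
eef_rot: [0.677, 0.736, 0.0, 0.0]
ft_force: [-0.9, -0.4, 0.3]
width: 0.0214
```

Call:
step_arm([
  [0,0.001,0,0,0,0],
  [0,0.001,0,0,0,0],
])

```text
time: 18.15
ee_pos: [0.6418, -0.1153, -0.0076]
eef_rot: [0.677, 0.736, -0.001, -0.001]
ft_force: [-10.4, 0.5, 6.8]
width: 0.0218
```

Call:
step_arm([
  [0,0.001,0,0,0,0],
  [0,0.001,0,0,0,0],
])

```text
time: 18.35
ee_pos: [0.6418, -0.1153, -0.0076]
eef_rot: [0.678, 0.735, -0.002, -0.003]
ft_force: [-21.7, 2.1, 15.3]
width: 0.0218
```

The short block is seated too: contact came at the same stop x within 1 mm. I'll retreat, move clear and look.

Call:
step_arm([
  [0,-0.02,0,0,0,0],
  [0,-0.03,0,0,0,0],
  [0,-0.02,-0.04,0,0,0],
  [0,0,-0.05,0,0,0],
  [0,-0.04,-0.03,0,0,0],
  [0,-0.04,0,0,0,0],
  [0,-0.02,0,0,0,0],
  [0,0,0,0,0,0],
])

```text
time: 19.15
ee_pos: [0.474, -0.1294, 0.1132]
eef_rot: [0.678, 0.735, 0.001, 0.0]
ft_force: [-0.0, 0.9, -1.5]
width: 0.0219
```

```bash
python3 - <<'E'
from h import *
import cv2
st()
a=cv2.resize(cv2.convertScaleAbs(camera('top')[135:240,190:355,::-1],alpha=1.7),None,fx=4.8,fy=4.8,interpolation=cv2.INTER_CUBIC)
cv2.imwrite('pics/c6.png',a)
im=camera('side')[150:290,220:360,::-1]
cv2.imwrite('pics/s6.png',cv2.resize(im,None,fx=4.2,fy=4.2,interpolation=cv2.INTER_CUBIC))
E
```

```text
t 19.15 stop xy -0.225 -0.1679 z 0.1132 toolx ang err -0.0018 zax [ 0.002  0.001 -1.   ] F [-0.   0.9 -1.5] w 0.021914486446755355
```

View pics/c6.png

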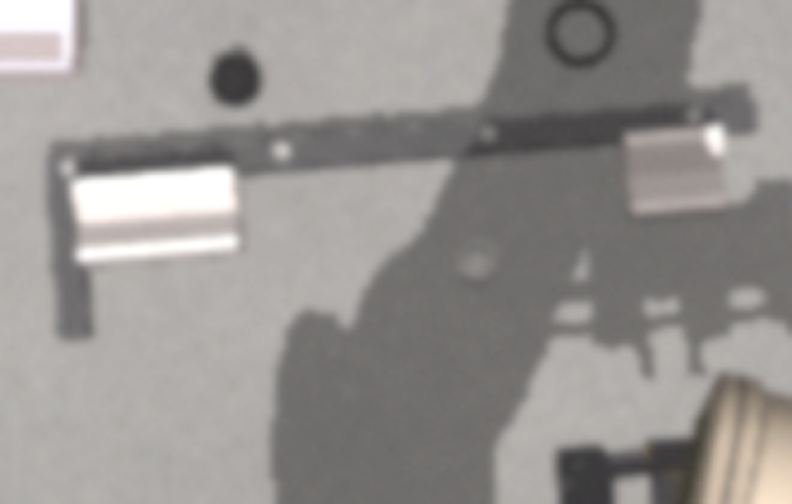

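View pics/s6.png

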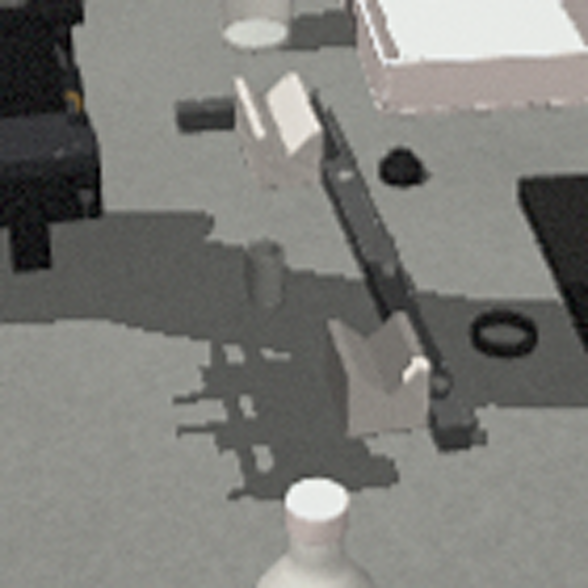

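```bash
python3 - <<'E'
from h import *
n=np.array([np.cos(yw),np.sin(yw)]);d=np.array([-n[1],n[0]])
for nm,P in dict(L=[(72,178),(235,165),(240,250),(77,262)],S=[(625,134),(722,127),(728,207),(632,215)]).items():
    P=np.array([w(p,.045) for p in P]);m=P.mean(0);e=P[0]-P[1]+P[3]-P[2]
    print(nm,'rel yaw',np.arctan2(-e[0],e[1])-yw,'stop frame',(m-O)@n,(m-O)@d)
close_job()
E
```

```text
L rel yaw -0.006325937444798896 stop frame -0.023079013252356517 0.15295210950173319
S rel yaw -0.005322901606613695 stop frame -0.023229898216514836 -0.17024635006156555
the job is handed in; nothing more can be done
```

Both V-blocks are pushed flat against the fence, and the long one is also home against the end stop. I handed the job in at about 19 s; no verdict is reported.

**Pushes:** I pushed the long block square to the fence (25 N at contact) and then along it to the end stop (16 N with no further movement). The short block went straight to the fence at its right part (22 N).

**Last checks from the top picture (stop frame):**

| Block | x | y | Angle to fence |
|---|---|---|---|
| Long | -23 mm | +153 mm | -0.006 rad |
| Short | -23 mm | -170 mm | -0.005 rad |

- **Position:** x is about 2 mm off the nominal -25 mm, and the long block's y is 3 mm off the nominal +150 mm. Both are close to my measuring error for the stop. The force stops against the fence and end stop support contact.
- **Gap:** the space between the blocks is about 240 mm.
- **Bystanders:** in the last pictures the socket, top cap and seal ring stand where they were. Nothing came near the bottle, cup or wrench, though I did not measure these.

**Disagreement found:** the fingertips were about 41 mm higher than the reported tool position. Because of this my first push passed just over the long block without touching it. I confirmed the offset in the side picture and worked about 36 mm lower from then on.

I viewed 10 pictures and the last two took it to 11, one past the budget.

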